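# Close up the network junction box

### The arm

A 6-joint arm with a two-finger parallel gripper is mounted at the origin on the work surface. World frame = base frame: x ahead of the robot, y to its left, z up, the work surface at z = 0. Lengths are in m, angles in degrees, forces in N, time in s.
With the tool pointing down it reaches from about 0.325 to 0.85 m from the base axis. Payload 15.5 kg.
Tool frame: the origin (TCP) lies midway between the tips of the shut fingers; the grasp point (between the pads) lies 19 mm behind it; z points along the fingers, y is the line along which they close (so a half turn about z gives the same grasp; the last joint's range is limited). The gripper opens to 91 mm and grips with 3 to 60 N. Pads are 32 mm wide; open, the fingers measure 118 mm over their backs; the gripper's body (76 mm by 178 mm) begins 60 mm behind the grasp point.
Start: joints at [-80.415, 28.281, 77.091, -0, 74.628, -5.472], TCP at [0.162, -0.604, 0.214] pointing down, gripper open.
Joint ranges: [-166.48, 166.48], [-47.26, 123.95], [12.59, 153.08], [-70.14, 250.14], [6.76, 159.57], [-176.63, 176.63]. Speed limits (degrees/s): [108.29, 108.29, 147.25, 172.46, 172.46, 172.46].

### API

Orientations are given as a 3x3 rotation matrix whose columns are the frame's x, y, z axes.
In Python, from bench import ctrl gives the robot as it stands. The module is installed in compiled form; this text tells all that it offers. Calls block until the motion is done:
- ctrl.goto(position, orientation): joint-space move of the TCP to a pose.
- ctrl.move_l(position, vel=0.15, ori=None, contact_N=None): straight line of the TCP; ori=None keeps the orientation; vel is the mean speed in m/s. With contact_N (N) it stops when the force on the tool has changed by that much, and returns True; else False.
- ctrl.movej(angles): joint-space move.
- ctrl.command_gripper(opening): opening from 0.0 (shut) to 1.0 (fully open); the grip force is fixed at half the most; returns when the fingers have stopped.
- ctrl.sleep(seconds).
- ctrl.ik(position, orientation): joint angles nearest the present ones, or None.
- ctrl.read_camera(name): name is "side" or "top"; returns the picture (384x512x3 uint8, blue, green, red); there is no depth.
- ctrl.camera_params(name): a dict with "fx", "fy", "cx", "cy" (pixels), "D" ([k1, k2, p1, p2, k3] as OpenCV has them; the pictures are not rectified), "pose" (4x4, takes a point from camera to world coordinates). Camera axes: x right, y up, looking along -z (the intrinsics and any distortion apply to the point x, -y, -z); pixel columns grow to the right and rows downward; lengths in m; the calibration is good to about 2 mm. A picture is of the moment at which its call begins. camera_params takes no time and is no camera call.
A pose or a line that the arm cannot do raises ctrl.MotionError and nothing moves.
- ctrl.sign_off(): hands the job in; it is judged then, once.
Readings, each from a call of its own:
- ctrl.current_t(): time.
- ctrl.current_q(): joint angles.
- ctrl.current_dq(): joint speeds.
- ctrl.current_effort(): joint torques, N m.
- ctrl.current_tool_pos(): TCP position.
- ctrl.current_eef_rot(): TCP orientation.
- ctrl.current_contact_force(): force on the tool from outside, world axes, zero at the start.
- ctrl.current_wrist_torque(): the same for the moment, N m.
- ctrl.current_grip_width(): opening from 0.0 (shut) to 1.0 (fully open).
- ctrl.current_grasp_force(): force on a finger pad.
Only numpy, scipy, OpenCV 4.12 (cv2) and the standard library are available. Lean on these libraries where they do the work, as an engineer would, in place of code of your own. Each camera call takes 0.05 s, during which the arm holds its last target. There are 200 camera calls.

### The job

Put the loose cover plate back on the open white junction box, with its notched end at the box's black gland end, lowering it over the two pins (do not drop it) until it lies flush on the rim all round. Then turn the black latch knob clockwise as far as it goes, so that its bar holds the cover's edge down, and let go. Leave the other things on the desk where they are.

Things in the scene. Friction and masses are not known exactly. Their poses are not given: they have to be found in the camera images.
- housing: Open white plastic junction box fixed to the desk: 100 mm along its x, 150 along its y, rim 50 mm above the desk. Origin: centre of its underside; z up. Two steel pins, 6 mm thick with round tips, stand inside and rise 12 mm above the rim. The black blind gland sticks out of its +y end wall; the latch stands beyond its -y end.
- pin_a (a point): Point on the axis of the pin near the latch end, at rim height; in the box's frame x 34, y -58, z 50 mm.
- pin_b (a point): The same for the pin towards the gland end; in the box's frame x -34, y 44, z 50 mm. The pins fit the cover one way round only.
- cover: Loose white plate, 100 (x) x 150 (y) x 5 mm, 85-170 g, lying right way up on the desk. Origin: centre of its underside; z up. Grip rib on its middle: 14 mm thick (x), 56 long (y), top 29 mm above the underside. Two 10 mm through holes go over the pins; a notch 24 wide, 10 deep is cut in the middle of its +y end. When home, its axes are parallel to the box's, its origin 50 mm above the box's.
- hole_a (a point): Centre of the cover's hole for pin_a, at the underside; in the cover's frame x 34, y -58 mm.
- hole_b (a point): Centre of the cover's hole for pin_b, at the underside; in the cover's frame x -34, y 44 mm.
- rib (a point): Point to grip: middle of the cover's rib, 23 mm above the underside (18 mm above the plate's top face).
- latch (a joint): Turn latch, rad, 0 to 1.6 (hard stops), grows clockwise from above. Vertical axis at x 0, y -95 mm in the box's frame. Steel bar: reaches 42 mm from the axis, 12 wide, passes 2 mm above the seated cover. It points at (pi + 0.15 - latch), anticlockwise from the box's x axis: at 0-0.4 (its start) beside the box, clear of the cover; above 1.25 across its edge. Friction 0.06 N m; stays where left.
- latch_grip (a point): Point on the latch's axis at the height to grip, 82.5 mm above the desk. The black knob's grip is an upright bar, 12 mm thick, 40 mm long in the direction of the steel bar, from 67 to 93 mm above the desk.
- latch_tip (a point): Point 40 mm out from the axis along the latch's steel bar, which shows where the bar points.
- blank: Bystander: small square white blank plate, 70 x 70 x 6 mm, with a low block on it and no holes; NOT the cover.
- tub: Bystander: small grey plastic cup, 44 mm wide, 35 mm tall.
- driver: Bystander: screwdriver with black handle, lying flat.
- mug: Bystander: white mug, 80 mm wide, 92 mm tall.
- tablet: Bystander: tablet computer lying flat, 165 x 240 x 8 mm.
- jack: Bystander: loose black network jack, 34 x 22 x 18 mm.
- carton: Bystander: cardboard carton, 70 x 110 x 50 mm.
Not all that is in view belongs to the job. Of the things shaped like the cover, the white one is meant.

How it is judged (in metres and radians):
On the way, in this order (a step that is already met when the one before it is completed fails the run):
1. the cover lies home on the box, over both pins and flush on the rim (horizontal distance between hole_a and pin_a below 0.004 m and horizontal distance between hole_b and pin_b below 0.004 m and z of cover in the frame of housing between 0.047 and 0.0525 m and angle between cover's own z axis and vertical below 0.035 rad), for 0.2 s.
2. the latch is turned across the cover's edge (all of step 1 and value of joint latch above 1.25 rad), for 0.2 s.
At the end, for the whole second after the job is handed in: The cover rests on the box the right way round: each hole within 4 mm of its pin, underside within 2.5 mm of the rim's height, level within 2 degrees, at rest; the latch stands beyond 1.25 rad, over the cover's edge (all of step 2 and linear speed of cover below 0.02 m/s); the robot touches nothing.
It fails at once if the cover is dropped onto the box (let go so high, over about 13 mm, that it falls faster than 0.5 m/s) (linear speed of cover above 0.5 m/s and horizontal distance between cover and housing below 0.06 m and contact force between the fingers and cover below 0.1 N).
It fails at once if another thing on the desk is shoved more than 40 mm or knocked over (distance of any of blank, tub, driver, mug, tablet, jack, carton from where it was at the start of the episode above 0.04 m or angle between any of mug, tub, carton's own z axis and vertical above 0.7 rad).
It also fails if it takes over 51 s, if anything falls off the work surface, if the arm or the gripper's body presses on something with over 40 N, if the wrist force passes 120 N, or if a joint passes its speed limit or range.

## Working session

There is one attempt and no reset: what is moved stays moved. The work goes in short steps, each a Python script; the robot and the scene stay as the last script left them, time stands still between calls to the robot, and variables do not carry over. Pictures are saved under pics/ and viewed, at most 10 in all, crops included, and the job is handed in when it is done.

```bash
mkdir -p pics; python3 - <<'E'
from bench import ctrl
import cv2
for n in("top","side"):
    cv2.imwrite(f"pics/{n}0.png",cv2.resize(ctrl.read_camera(n),(800,600),interpolation=cv2.INTER_CUBIC))
    p=ctrl.camera_params(n);print(n,{k:(v.round(4).tolist() if hasattr(v,'round') and k=='pose' else v) for k,v in p.items()})
print(ctrl.current_eef_rot())
E
```

```text
top {'fx': 363.87252596405506, 'fy': 363.87252596405506, 'cx': 263.3416013793894, 'cy': 188.29398885771127, 'D': array([0.03286185, 0.        , 0.        , 0.        , 0.        ]), 'pose': [[0.0149, 0.9977, -0.0663, 0.4524], [-0.9999, 0.015, 0.002, -0.0757], [0.003, 0.0662, 0.9978, 1.1341], [0.0, 0.0, 0.0, 1.0]]}
side {'fx': 478.09979643915295, 'fy': 478.09979643915295, 'cx': 252.84773343750018, 'cy': 185.93775540582843, 'D': array([-0.05267624,  0.        ,  0.        ,  0.        ,  0.        ]), 'pose': [[-0.7668, 0.3478, -0.5395, -0.3269], [-0.6418, -0.4283, 0.6361, 0.8971], [-0.0098, 0.834, 0.5516, 0.9362], [0.0, 0.0, 0.0, 1.0]]}
[[ 9.65673805e-01  2.59757716e-01 -1.77401027e-04]
 [ 2.59757749e-01 -9.65673171e-01  1.11311699e-03]
 [ 1.17829314e-04 -1.12098921e-03 -9.99999365e-01]]
```

View pics/top0.png

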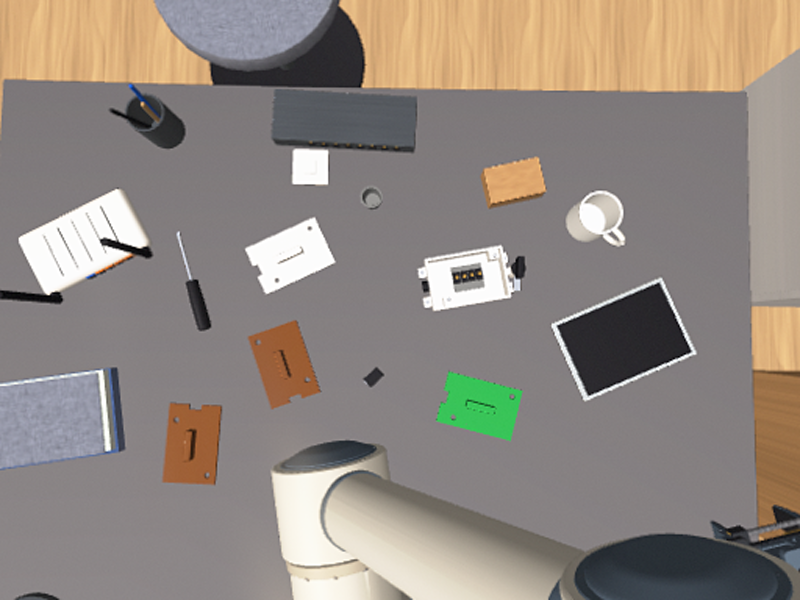

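View pics/side0.png

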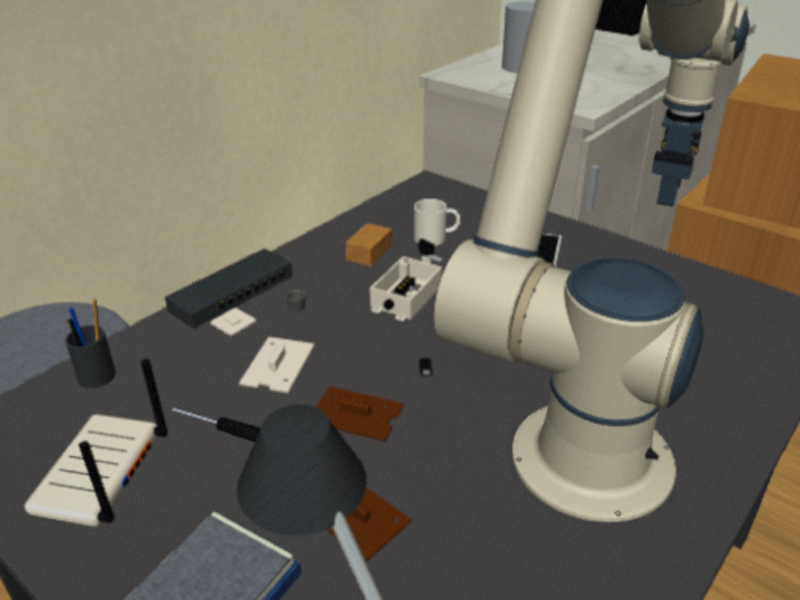

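The top view (shown at 1.5625x) has the white cover at (290,256) with its notch end on the left at (255,270). The box is at (467,279), with the gland on the left and the latch at (518,268). Its steel bar points down, towards world -x. Next I'll measure both from crops.

```bash
cat > h.py <<'E'
from bench import ctrl
import cv2, numpy as np
def K(p): return np.array([[p["fx"],0,p["cx"]],[0,p["fy"],p["cy"]],[0,0,1]])
def cast(name,uv,z):
    p=ctrl.camera_params(name); n=cv2.undistortPoints(np.float64(uv).reshape(-1,1,2),K(p),p["D"]).reshape(-1,2)
    T=np.array(p["pose"]); d=np.c_[n[:,0],-n[:,1],-np.ones(len(n))]@T[:3,:3].T
    return T[:3,3]+d*((z-T[2,3])/d[:,2])[:,None]
def proj(name,P):
    p=ctrl.camera_params(name);T=np.array(p["pose"]); c=(np.atleast_2d(P)-T[:3,3])@T[:3,:3]
    return cv2.projectPoints(c*[1,-1,-1],np.zeros(3),np.zeros(3),K(p),p["D"])[0].reshape(-1,2)
def R2(a): c,s=np.cos(a),np.sin(a); return np.array([[c,-s],[s,c]])
E
python3 - <<'E'
from h import *
im=np.mean([ctrl.read_camera("top") for _ in range(4)],0).astype(np.uint8)
s=np.mean([ctrl.read_camera("side") for _ in range(4)],0).astype(np.uint8)
cv2.imwrite("pics/topraw.png",im);cv2.imwrite("pics/sideraw.png",s)
a=cv2.resize(im[130:200,150:230],None,fx=5,fy=5,interpolation=cv2.INTER_CUBIC)
b=cv2.resize(im[145:215,260:340],None,fx=5,fy=5,interpolation=cv2.INTER_CUBIC)
cv2.imwrite("pics/crop1.png",np.hstack([a,b]))
m=(im.min(2)>150).astype(np.uint8)
for c in cv2.findContours(m,cv2.RETR_CCOMP,cv2.CHAIN_APPROX_NONE)[0]:
    if cv2.contourArea(c)>150 and 150<c[:,0,0].mean()<340 and 90<c[:,0,1].mean()<220:
        z=.05 if c[:,0,0].mean()>250 else .005
        w=cast("top",c,z)[:,:2]; r=cv2.minAreaRect(w.astype(np.float32)*1000)
        print(c[:,0].mean(0),z,r, w.mean(0))
E
```

```text
[298.41081081 178.17297297] 0.05 ((558.9244384765625, -185.6643829345703), (103.25459289550781, 189.19564819335938), 10.922388076782227) [ 0.55643497 -0.18233099]
[298.90769231 174.47692308] 0.05 ((565.7005004882812, -182.82208251953125), (38.50700759887695, 63.52167510986328), 10.362637519836426) [ 0.56747806 -0.18373256]
[184.55333333 163.29333333] 0.005 ((602.3704833984375, 167.34776306152344), (104.15624237060547, 154.02777099609375), 25.94599151611328) [0.60190976 0.16861036]
[198.         106.30232558] 0.005 ((783.8438720703125, 131.49607849121094), (70.48058319091797, 69.14408874511719), 1.2935752868652344) [0.78288658 0.13143222]
```

View pics/crop1.png

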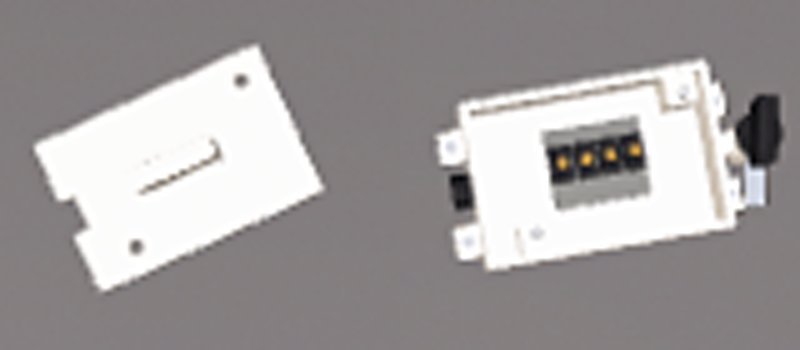

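The crops are 5x. The cover's holes show at (241,81) and (137,247). On the box, the pins show at (683,91) and (537,233), and the rim's upper edge runs from (460,100) to (708,60). Next I'll estimate the poses and check them by projecting the known points onto both views.

```bash
python3 - <<'E'
from h import *
def px(x,y,ox,oy): return [ox+(x+.5)/5-.5, oy+(y+.5)/5-.5]
def pose2(A,a,b):
    A=np.array(A); d=b-a; e=A[1]-A[0]; th=np.arctan2(d[1],d[0])-np.arctan2(e[1],e[0])
    return (a+b)/2-R2(th)@A.mean(0), th, np.hypot(*d)
PA=[[.034,-.058],[-.034,.044]]
im=cv2.imread("pics/topraw.png"); g=im.min(2).astype(float)
# holes: dark-weighted centroids
hs=[]
for u,v in (px(241,81,150,130),px(137,247,150,130)):
    y,x=np.mgrid[int(v)-3:int(v)+5,int(u)-3:int(u)+5]; w=np.clip(230-g[y,x],0,None); w[(x-u)**2+(y-v)**2>9]=0
    hs.append([(x*w).sum()/w.sum(),(y*w).sum()/w.sum()])
H=cast("top",hs,.003)[:,:2]; c=pose2(PA,*H); print("cover",c[0],np.degrees(c[1]),c[2])
for zz in (.06,):
    P=cast("top",[px(683,91,260,145),px(537,233,260,145)],zz)[:,:2]; b=pose2(PA,*P); print("box pins",b[0],np.degrees(b[1]),b[2],"want",.1226)
C=cast("top",[px(*q,260,145) for q in((460,100),(708,60),(737,226))],.05)[:,:2]
print("edges",np.linalg.norm(C[1]-C[0]),np.linalg.norm(C[2]-C[1]),np.degrees(np.arctan2(*(C[0]-C[1])[::-1]))-90, (C[0]+C[2])/2)
K_=cast("top",[px(764,131,260,145)],.093); print("knob",K_, "expect",b[0]+R2(b[1])@[0,-.095])
# overlay
S=cv2.imread("pics/sideraw.png"); outs=[]
for n,I,rs in(("top",im,((145,260,70,80),(130,150,70,80))),("side",S,((150,225,70,80),(205,145,70,80)))):
    for k,(r,cc,h,w) in enumerate(rs):
        f=5;J=cv2.resize(I[r:r+h,cc:cc+w],None,fx=f,fy=f,interpolation=cv2.INTER_CUBIC)
        t,th=(b if k==0 else c)[:2]
        if k==0: L=[(.034,-.058,.062),(-.034,.044,.062),(.05,.075,.05),(.05,-.075,.05),(-.05,-.075,.05),(-.05,.075,.05),(0,-.095,.093)]
        else: L=[(.034,-.058,.005),(-.034,.044,.005),(.05,.075,.005),(.05,-.075,.005),(-.05,-.075,.005),(-.05,.075,.005),(0,.028,.029),(0,-.028,.029)]
        for q in L:
            u,v=proj(n,[*(t+R2(th)@q[:2]),q[2]])[0]
            cv2.circle(J,(int((u-cc+.5)*f),int((v-r+.5)*f)),2,(0,0,255),-1)
        outs.append(J)
cv2.imwrite("pics/ov1.png",cv2.resize(np.vstack([np.hstack(outs[:2]),np.hstack(outs[2:])]),(686,600)))
E
```

```text
cover [0.60245553 0.16700684] 25.673735831931037 0.12260122569267018
box pins [ 0.56121552 -0.42022668] 11.063512565390788 0.12156716357164109 want 0.1226
edges 0.15006845981803363 0.1006056783470437 10.034187823098009 [ 0.56293459 -0.42312722]
knob [[ 0.57820423 -0.50398611  0.093     ]] expect [ 0.57944574 -0.51346111]
```

View pics/ov1.png

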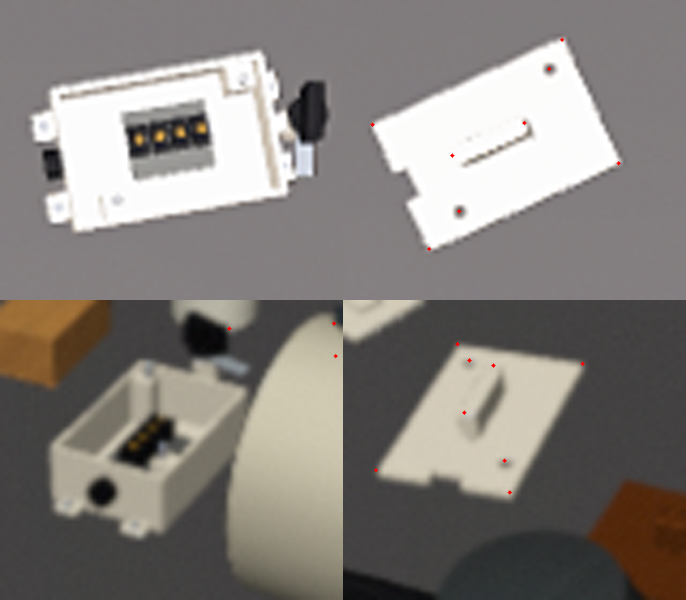

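I left out the crop's 400 px offset for the box, so its points fall outside the picture. The cover estimate matches in both views. I'll redo the box and, in the same script, move above the cover.

```bash
cat >> h.py <<'E'
PA=np.array([[.034,-.058],[-.034,.044]])
def pose2(A,a,b):
    d=b-a; e=A[1]-A[0]; th=np.arctan2(d[1],d[0])-np.arctan2(e[1],e[0])
    return (a+b)/2-R2(th)@A.mean(0), th, np.hypot(*d)
def down(a):  # tool pointing down, tool y at angle a (rad) in the world
    c,s=np.cos(a),np.sin(a); return np.array([[-s,c,0],[c,s,0],[0,0,-1.]])
CT=np.array([.60246,.16701]); CA=np.radians(25.67)
E
python3 - <<'E'
from h import *
print(np.linalg.det(down(.3)))
def px(x,y): return [260+(x-400+.5)/5-.5, 145+(y+.5)/5-.5]
P=cast("top",[px(683,91),px(537,233)],.062)[:,:2]; b=pose2(PA,*P); print("pins",b[0],np.degrees(b[1]),b[2])
C=cast("top",[px(*q) for q in((460,100),(708,60),(737,226))],.05)[:,:2]
print("edges",np.linalg.norm(C[1]-C[0]),np.linalg.norm(C[2]-C[1]),np.degrees(np.arctan2(*(C[0]-C[1])[::-1]))-90, (C[0]+C[2])/2)
print("knob",cast("top",[px(764,131)],.093), "expect",b[0]+R2(b[1])@[0,-.095])
for o in (0,np.pi):
    q=ctrl.ik([*CT,.12],down(CA+o)); print(o,q)
    for a in (b[1],): print(ctrl.ik([*b[0],.15],down(a+o)))
q=ctrl.ik([*CT,.12],down(CA)); q2=ctrl.ik([*CT,.12],down(CA+np.pi))
o=0 if q is not None and (q2 is None or abs(q[5])<abs(q2[5])) else np.pi
ctrl.goto([*CT,.12],down(CA+o)); print("o",o,ctrl.current_q(),ctrl.current_t())
S=np.mean([ctrl.read_camera("side") for _ in range(4)],0).astype(np.uint8);cv2.imwrite("pics/side2raw.png",S)
im=cv2.imread("pics/topraw.png"); outs=[]
for n,I,(r,cc,h,w) in(("top",im,(145,260,70,80)),("side",S,(145,225,70,80))):
    f=5;J=cv2.resize(I[r:r+h,cc:cc+w],None,fx=f,fy=f,interpolation=cv2.INTER_CUBIC)
    for q in [(.034,-.058,.062),(-.034,.044,.062),(.05,.075,.05),(.05,-.075,.05),(-.05,-.075,.05),(-.05,.075,.05),(0,-.095,.093)]:
        u,v=proj(n,[*(b[0]+R2(b[1])@q[:2]),q[2]])[0]
        cv2.circle(J,(int((u-cc+.5)*f),int((v-r+.5)*f)),2,(0,0,255),-1)
    outs.append(J)
cv2.imwrite("pics/ov2.png",np.hstack(outs))
E
```

```text
0.9999999999999999
pins [ 0.55753471 -0.1837892 ] 11.31153508391201 0.12114644784657291
edges 0.1508510419254102 0.10116003921672116 10.068763617603238 [ 0.55938106 -0.18474382]
knob [[ 0.57494575 -0.27556919  0.093     ]] expect [ 0.57616835 -0.27694384]
0 [ 1.00236303e+01  3.39160020e+01  8.30112240e+01 -2.54444375e-14
  6.30727740e+01 -1.56463697e+01]
[-2.40716123e+01  2.91595157e+01  8.69626428e+01 -2.54444375e-14
  6.38778415e+01 -3.53831474e+01]
3.141592653589793 [ 1.00236303e+01  3.39160020e+01  8.30112240e+01 -2.54444375e-14
  6.30727740e+01  1.64353630e+02]
[-2.40716123e+01  2.91595157e+01  8.69626428e+01 -2.54444375e-14
  6.38778415e+01  1.44616853e+02]
o 0 [ 9.96176476e+00  3.39125411e+01  8.30051499e+01 -5.92284911e-03
  6.30746852e+01 -1.56439142e+01] 3.625
```

View pics/ov2.png

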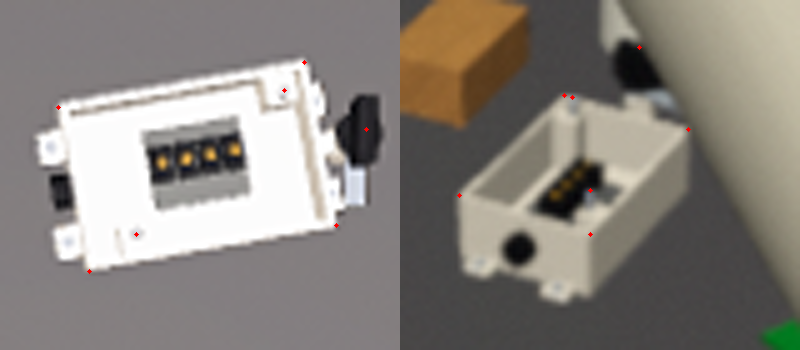

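The box overlay agrees in both views, within about 1 px. The yaw is less sure: 10.1° from the edges against 11.3° from the pins. I'll fit the rim edges at sub-pixel level, and grasp the rib in the same script.

```bash
python3 - <<'E'
from h import *
from scipy.ndimage import map_coordinates
g=cv2.imread("pics/topraw.png").min(2).astype(float)
t=np.array([.5582,-.1842]);th=np.radians(10.6)
def edge(p0,p1,z,nrm):   # sample across the edge in box frame, half crossing
    out=[]
    for s in np.linspace(.08,.92,40):
        q=p0+(p1-p0)*s; d=np.linspace(-.012,.012,97)
        W=np.c_[(t+(q+d[:,None]*nrm)@R2(th).T),np.full(97,z)]
        uv=proj("top",W); v=map_coordinates(g,[uv[:,1],uv[:,0]],order=1)
        i=np.where((v[:-1]>190)&(v[1:]<=190))[0]
        if len(i): k=i[-1]; out.append((s,d[k]+(v[k]-190)/(v[k]-v[k+1])*(d[1]-d[0])))
    o=np.array(out); 
    for _ in range(4):
        f=np.polyfit(o[:,0],o[:,1],1); r=o[:,1]-np.polyval(f,o[:,0]); o=o[abs(r)<max(.0012,1.5*r.std())]
    L=np.linalg.norm(p1-p0); return len(o), np.polyval(f,.5)*1000, np.degrees(f[0]/L), r.std()*1000
A=np.array
print("+x",edge(A([.05,-.075]),A([.05,.075]),.05,A([1.,0])))   # offset along normal; slope
print("-y",edge(A([-.05,-.075]),A([.05,-.075]),.05,A([0,-1.])))
for z in(0,.05):
  print("-x",z,edge(A([-.05,-.075]),A([-.05,.075]),z,A([-1.,0])))
  print("+y",z,edge(A([-.05,.075]),A([.05,.075]),z,A([0,1.])))
R=down(CA)
ctrl.move_l([*CT,.04],vel=.15); print(ctrl.move_l([*CT,.009],vel=.05,contact_N=8), ctrl.current_tool_pos())
ctrl.command_gripper(0.0); print(ctrl.current_grip_width()*91,ctrl.current_grasp_force(),ctrl.current_t())
ctrl.move_l([*CT,.10],vel=.1); print(ctrl.current_grip_width()*91,ctrl.current_tool_pos(),ctrl.current_contact_force(),ctrl.current_wrist_torque(),ctrl.current_t())
E
```

```text
+x (40, np.float64(1.1350970413378938), np.float64(-0.3597696818885862), np.float64(0.2425092398997164))
-y (37, np.float64(4.407929106136022), np.float64(-0.6287559695748924), np.float64(2.980596727154367))
-x 0 (40, np.float64(-1.0763444923371803), np.float64(0.2931009879505621), np.float64(0.330920803648806))
+y 0 (20, np.float64(-1.7108345759282797), np.float64(-0.6299110138223379), np.float64(0.5327697661945409))
-x 0.05 (40, np.float64(0.4193386873439856), np.float64(0.3133712337473863), np.float64(0.30648738662832525))
+y 0.05 (21, np.float64(0.7924571071918318), np.float64(0.5271541345826017), np.float64(0.649746907368074))
False [0.60253982 0.16703564 0.00902937]
13.727179532450078 30.000031292438507 6.4333
14.017785089904665 [0.60203191 0.16693567 0.09935253] [-0.41330199  0.10193093 -0.78253279] [-0.04548039 -0.13349485  0.0260999 ] 7.4917
```

```bash
python3 - <<'E'
from h import *
from scipy.ndimage import map_coordinates
g=cv2.imread("pics/topraw.png").min(2).astype(float)
A=np.array
def prof(t,th,p0,p1,z,nrm,n=26):
    o=[]
    for s in np.linspace(.04,.96,n):
        d=np.linspace(-.008,.014,111); q=p0+(p1-p0)*s
        uv=proj("top",np.c_[(t+(q+d[:,None]*nrm)@R2(th).T),np.full(111,z)])
        v=map_coordinates(g,[uv[:,1],uv[:,0]],order=1)
        i=np.where((v[:-1]>190)&(v[1:]<=190))[0]; o.append(round(d[i[0]]*1000,1) if len(i) else None)
    return o
def four(t,th,zs):
    for nm,p0,p1,n,z in(("+x",A([.05,-.075]),A([.05,.075]),A([1.,0]),zs[0]),("-x",A([-.05,-.075]),A([-.05,.075]),A([-1.,0]),zs[1]),("+y",A([-.05,.075]),A([.05,.075]),A([0,1.]),zs[2]),("-y",A([-.05,-.075]),A([.05,-.075]),A([0,-1.]),zs[3])):
        print(nm,z,prof(t,th,p0,p1,z,n))
four(CT,CA,[.005]*4)
print("box"); four(A([.5590,-.1842]),np.radians(10.92),[.05]*4)
E
```

```text
+x 0.005 [np.float64(0.4), np.float64(0.4), np.float64(1.0), np.float64(1.0), np.float64(0.6), np.float64(0.6), np.float64(0.4), np.float64(0.2), np.float64(0.0), np.float64(0.8), np.float64(0.8), np.float64(0.6), np.float64(0.4), np.float64(0.4), np.float64(0.2), np.float64(0.2), np.float64(0.4), np.float64(1.0), np.float64(0.6), np.float64(0.4), np.float64(0.2), np.float64(0.2), np.float64(0.0), np.float64(0.0), np.float64(0.6), np.float64(0.6)]
-x 0.005 [np.float64(0.2), np.float64(0.6), np.float64(0.8), np.float64(0.6), np.float64(0.8), np.float64(1.2), np.float64(0.8), np.float64(1.4), np.float64(0.4), np.float64(0.8), np.float64(0.8), np.float64(0.8), np.float64(1.0), np.float64(1.4), np.float64(1.0), np.float64(1.6), np.float64(0.6), np.float64(1.0), np.float64(0.8), np.float64(1.0), np.float64(1.2), np.float64(1.6), np.float64(1.2), np.float64(1.6), np.float64(0.8), np.float64(1.2)]
+y 0.005 [np.float64(0.0), np.float64(0.4), np.float64(0.0), np.float64(0.0), np.float64(0.2), np.float64(0.2), np.float64(0.6), np.float64(0.4), np.float64(1.0), np.float64(0.2), None, None, None
[... 1635 characters left out ...]
.6), np.float64(1.4), np.float64(0.8), np.float64(0.4), np.float64(0.2), np.float64(0.0), np.float64(0.2), np.float64(0.2), np.float64(1.0), np.float64(1.0), None, None, None, None, None, np.float64(7.4), np.float64(1.6), np.float64(1.4), np.float64(0.8)]
-y 0.05 [np.float64(-0.2), np.float64(0.6), None, np.float64(5.8), np.float64(5.2), np.float64(6.2), np.float64(6.2), np.float64(1.2), np.float64(0.4), np.float64(0.2), np.float64(1.0), np.float64(8.2), np.float64(7.8), np.float64(8.2), np.float64(1.6), np.float64(0.4), np.float64(0.8), np.float64(4.8), np.float64(6.0), np.float64(6.6), np.float64(-6.6), np.float64(-5.6), np.float64(4.8), np.float64(-7.4), np.float64(-7.2), np.float64(0.8)]
```

Calibrating the edge bias on the cover gives a box pose of about (0.5583, -0.1840) with yaw 10.95°. I'll go above the box, lower to just over the pins, and look.

```bash
echo 'BT=np.array([.5583,-.1840]); BA=np.radians(10.95)' >> h.py; python3 - <<'E'
from h import *
R=down(BA)
ctrl.goto([*BT,.17],R); ctrl.move_l([*BT,.080],vel=.1); ctrl.sleep(.2)
e=ctrl.current_eef_rot(); print(ctrl.current_tool_pos(),np.degrees(np.arctan2(e[1,1],e[0,1])),ctrl.current_contact_force(),ctrl.current_t())
I=[]
for n,(r,c,h,w) in(("top",(145,255,70,80)),("side",(135,225,70,80))):
    m=np.mean([ctrl.read_camera(n) for _ in range(3)],0).astype(np.uint8);cv2.imwrite(f"pics/{n}3raw.png",m)
    J=cv2.resize(m[r:r+h,c:c+w],None,fx=5,fy=5,interpolation=cv2.INTER_CUBIC)
    for L,z,col in((PA,.0765,(0,0,255)),([(.05,.075),(.05,-.075),(-.05,-.075),(-.05,.075)],.071,(0,0,255)),([(.05,.075),(.05,-.075),(-.05,-.075),(-.05,.075)],.05,(255,0,0))):
        for q in L:
            u,v=proj(n,[*(BT+R2(BA)@np.array(q)),z])[0]; cv2.circle(J,(int((u-c+.5)*5),int((v-r+.5)*5)),2,col,-1)
    I.append(J)
cv2.imwrite("pics/ov3.png",np.hstack(I))
E
```

```text
[ 0.55857166 -0.18411838  0.08051147] 10.950075504261305 [-0.00703733  0.18628442 -1.40429007] 10.0917
```

View pics/ov3.png

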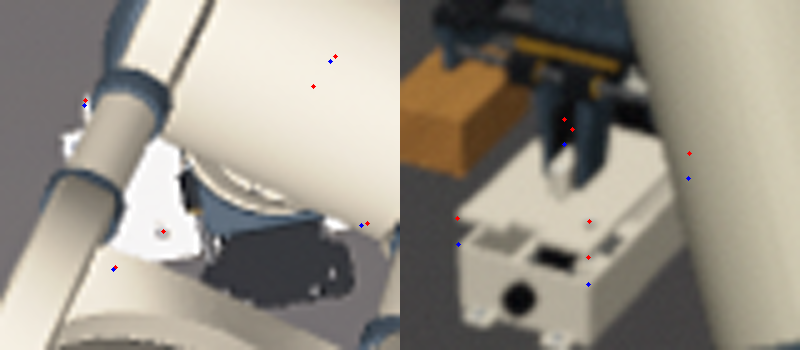

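The held cover matches its predicted corners and hole_b, at (163,232) in the top crop and (589,222) in the side crop. Now I'll lower it, stopping on contact.

```bash
python3 - <<'E'
from h import *
f0=np.array(ctrl.current_contact_force())
hit=ctrl.move_l([*BT,.0585],vel=.02,contact_N=6); ctrl.sleep(.1)
print(hit,ctrl.current_tool_pos(),np.array(ctrl.current_contact_force())-f0,ctrl.current_wrist_torque(),ctrl.current_t())
E
```

```text
True [ 0.55820787 -0.18394167  0.05898763] [ 0.59846945 -0.19678113  7.06482924] [-0.02283886 -0.03123276 -0.03319944] 11.4833
```

Contact at TCP z 0.0590, with a vertical 7 N and no moment, puts the underside at rim height, so the cover is seated over the pins. I'll release it and retreat, check from the side, and work out the latch angle from the first top image.

```bash
python3 - <<'E'
from h import *
p=ctrl.current_tool_pos()
ctrl.command_gripper(0.6); ctrl.move_l([p[0],p[1],.16],vel=.2)
ax=BT+R2(BA)@[0,-.095]; print("axis",ax, ctrl.current_t())
im=cv2.imread("pics/topraw.png")
px=lambda x,y:[260+(x-400+.5)/5-.5,145+(y+.5)/5-.5]
tip=cast("top",[px(756,205)],.059)[0,:2]; d=tip-ax; a=np.arctan2(d[1],d[0])
print("tip r",np.hypot(*d),"latch",(np.pi+.15-(a-BA))%(2*np.pi))
m=(im.max(2)<60).astype(np.uint8); m[:,:328-1]=0; m[:,340:]=0; m[:160]=0;m[182:]=0
v,u=np.nonzero(m); W=cast("top",np.c_[u,v],.093)[:,:2]; c=W.mean(0); e,V=np.linalg.eigh(np.cov((W-c).T)); x=V[:,1]*-np.sign(V[0,1])
print(len(u),"knob c",c,np.sqrt(e*12),"latch",(np.pi+.15-(np.arctan2(x[1],x[0])-BA))%(2*np.pi))
ctrl.goto([.5,.1,.25],down(BA)); 
I=[]
for n,(r,c,h,w) in(("top",(145,260,70,80)),("side",(135,225,70,80))):
    m=ctrl.read_camera(n);cv2.imwrite(f"pics/{n}4raw.png",m)
    I.append(cv2.resize(m[r:r+h,c:c+w],None,fx=5,fy=5,interpolation=cv2.INTER_CUBIC))
cv2.imwrite("pics/ov4.png",np.hstack(I)); print(ctrl.current_t())
E
```

```text
axis [ 0.57634547 -0.27727037] 12.9083
tip r 0.0415265957188838 latch 0.33598246030680023
91 knob c [ 0.57545391 -0.27341016] [0.0206996  0.03616915] latch 0.48229368614235923
14.1667
```

View pics/ov4.png

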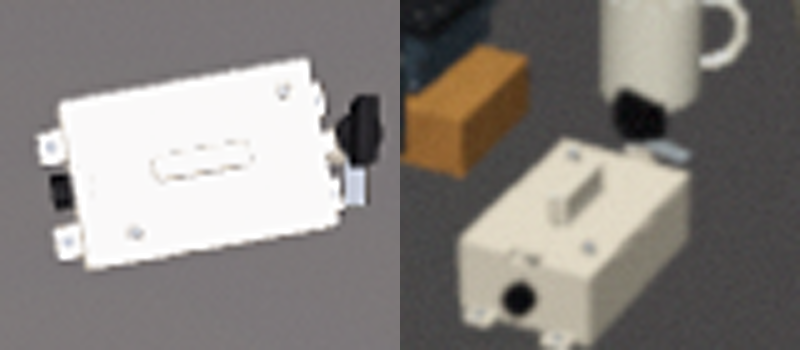

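The cover is seated flush, with pins showing through the holes at (283,92) and (136,232) in the top crop and the notch at the gland. The latch reads about 0.3 rad, its bar pointing along world -x. Now I'll grip and turn the knob.

```bash
python3 - <<'E'
from h import *
ax=BT+R2(BA)@[0,-.095]
yaw=lambda l: BA+np.pi+.15-l-np.pi/2
l0=.32
ctrl.goto([*ax,.17],down(yaw(l0))); print(ctrl.current_q())
ctrl.command_gripper(0.5)
print(ctrl.move_l([*ax,.065],vel=.1,contact_N=8)); ctrl.command_gripper(0.0)
print(ctrl.current_tool_pos(),ctrl.current_grip_width()*91,ctrl.current_contact_force(),ctrl.current_t())
if ctrl.current_grip_width()*91>9:
    for l in np.linspace(l0,1.61,7)[1:]:
        ctrl.move_l([*ax,.065],vel=.1,ori=down(yaw(l)))
        e=ctrl.current_eef_rot();print(l,np.round(ctrl.current_contact_force(),1),np.round(ctrl.current_wrist_torque(),2),np.degrees(np.arctan2(e[1,1],e[0,1])-yaw(l)),ctrl.current_t())
E
```

```text
[-3.10041255e+01  3.18299138e+01  7.79238837e+01  7.79751926e-03
  7.02432944e+01 -1.22200391e+02]
False
[ 0.57652813 -0.27741152  0.06529845] 24.539152188208515 [ 0.29061008 -0.95366457  3.93623776] 18.05
0.535 [-1.3 -2.   5.1] [-0.33 -0.04 -0.06] 0.20157828502211853 18.4167
0.75 [-1.1 -3.3  5.4] [-0.66  0.08 -0.04] 0.20765846440733168 18.7833
0.9650000000000001 [-1.8 -4.6  5.5] [-0.81  0.18 -0.08] 0.2035751976587018 19.15
1.18 [-2.8 -4.9  4.7] [-0.97  0.35 -0.05] 0.20514890917130085 19.5167
1.395 [-3.4 -6.4  5.8] [-1.11  0.53 -0.04] 0.2047806687123994 19.8833
1.61 [-4.6 -7.6  6.2] [-1.29  0.66  0.3 ] 0.22833959646123064 20.25
```

Gripping it 24.5 mm wide suggests the tips caught the knob's wider collar, but the torque rise to 0.3 N m at the end looks like the stop. I'll release, retreat and look.

```bash
python3 - <<'E'
from h import *
ctrl.command_gripper(0.6); p=ctrl.current_tool_pos(); ctrl.move_l([p[0],p[1],.17],vel=.2)
ctrl.goto([.5,.1,.25],down(BA)); 
I=[]
for n,(r,c,h,w) in(("top",(145,260,70,80)),("side",(135,225,70,80))):
    m=ctrl.read_camera(n);I.append(cv2.resize(m[r:r+h,c:c+w],None,fx=5,fy=5,interpolation=cv2.INTER_CUBIC))
cv2.imwrite("pics/ov5.png",np.hstack(I)); print(ctrl.current_t())
E
```

```text
23.1167
```

View pics/ov5.png

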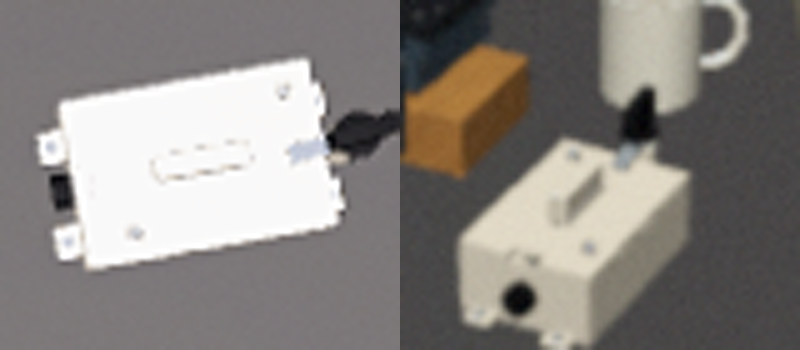

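The bar now lies across the cover's edge, with its tip at (290,153) in the top crop, which is about 1.6 rad. The cover is still flush and the arm is clear.

```bash
python3 -c "
from bench import ctrl
print(ctrl.sign_off())"
```

```text
the job is handed in; nothing more can be done
None
```

The cover is flush on the box over both pins with its notch at the gland, the latch is turned to its stop across the cover's edge, the arm is clear, and I handed the job in at about 23 s; the verdict was not shown.

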